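# Unload the peg tray: stand the softener on the shelf, tip the pegs into the basket

### The arm

A 6-joint arm with a two-finger parallel gripper is mounted at the origin on the work surface. World frame = base frame: x ahead of the robot, y to its left, z up, the work surface at z = 0. Lengths are in m, angles in degrees, forces in N, time in s.
With the tool pointing down it reaches from about 0.325 to 0.775 m from the base axis. Payload 5.5 kg.
Tool frame: the origin (TCP) lies between the finger pads; the fingertips stand 8 mm ahead of it and the grasp point (between the pads) lies 11 mm behind it; z points along the fingers, y is the line along which they close (so a half turn about z gives the same grasp; the last joint's range is limited). The gripper opens to 88 mm and grips with 3 to 60 N. Pads are 20 mm wide; open, the fingers measure 115 mm over their backs; the gripper's body (75 mm by 178 mm) begins 61 mm behind the grasp point.
Start: joints at [-71.488, 5.22, 70.514, -0, 104.267, -3.249], TCP at [0.222, -0.557, 0.231] pointing down, gripper open.
Joint ranges: [-164.24, 164.24], [-49.07, 125.15], [9.68, 141.18], [-86.29, 266.29], [3.28, 154.24], [-151.56, 151.56]. Speed limits (degrees/s): [147.25, 147.25, 172.46, 180, 180, 180].

### API

Orientations are given as [roll, pitch, yaw] about the fixed x, y, z axes, in that order (R = Rz(yaw) Ry(pitch) Rx(roll)).
In Python, from workcell import r gives the robot as it stands.
- The arm moves only by the tool step_arm, never from a script. Its argument "targets" is a list of rows, each a list of 7 numbers: the shift along the tool's x, y, z in units of 800 mm (1.0 is 800 mm), then the turn, a rotation vector about the tool's x, y, z in units of 0.08 rad (1.0 is 0.08 rad), then the opening, from 0 (shut) to 1 (fully open). In form: [[x, y, z, ax, ay, az, jaw], ...]. A call has 1 to 12 rows; each row shifts and turns the commanded pose from where the row before left it, along the tool's axes as they then stand; what a row does not reach is not made up. A row lasts 1/10 s, in which the tool goes at most 50 mm and 8.59 degrees, less where a joint would pass 70% of its speed; a pose out of reach is approached as far as the arm can. A call with a number of a shift or a turn outside -1 to 1 is refused whole. A call with a gripper value outside its range is refused whole. The fingers move at their own pace and stop on an object; "newtons" is the grip in N (left out, the last holds). Time passes only in rows, so rows that do not move let the fingers close. It gives the time, the measured TCP pose, the force, the opening and the grip force at its end, in the units of the state.
- r.read_state(): the state, without advancing time (a new reading comes with each control period).
- r.read_camera(name): name is "scene" or "side" or "wrist"; returns the picture (400x640x3 uint8, red, green, blue); there is no depth.
- r.calibration(name): a dict with "fov_y" (degrees; the focal length in pixels is half the picture's height over the tangent of half this angle, whatever the lens; pixels are square), "cx", "cy" (the principal point, pixels), "R" (3x3) and "t" (3): a world point X has camera coordinates R X + t. Camera axes: x right, y down, z forward; pixel columns grow to the right and rows downward; lengths in m; the calibration is good to about 2 mm. The wrist camera is an equidistant fisheye: a pixel r from the principal point sees the ray r / f radians off the axis. A picture is of the moment at which its call begins: read the wrist's pose just before it. calibration takes no time and is no camera call; for the wrist camera it gives the pose at the moment of the call.
- r.finish_job(): hands the job in; it is judged then, once.
The state is a dict: "t": time; "q": joint angles; "joint_velocities": joint speeds; "joint_torque": joint torques, N m; "position": TCP position; "orientation": TCP orientation; "wrist_force": force on the tool from outside, world axes, zero at the start; "ft_torque": the same for the moment, N m; "gripper_width": finger opening in m; "grasp_force": force on a finger pad.
Only numpy, scipy, OpenCV 4.12 (cv2) and the standard library are available. Lean on these libraries where they do the work, as an engineer would, in place of code of your own. Each camera call takes 0.05 s, during which the arm holds its last target. There are 200 camera calls.

### The job

Unload the peg tray: first take the softener bottle out of it and set it down gently, upright, wholly on the round drip mat on the wire shelf. Then lift the tray by its handle, tip the pegs out over its open edge into the peg basket, every one, and set the empty tray gently back flat on the counter. Keep the bottle upright all the way, and leave the basket and everything else standing where it is.

Things in the scene. Friction and masses are not known exactly. Their poses are not given: they have to be found in the camera images.
- bottle: Fabric-softener bottle, 190 mm tall, 0.3 to 0.55 kg: blue round body 62 mm in diameter up to 112 mm, sloping shoulder, white dosing cap 42 mm in diameter from 145 to 190 mm above the foot. Starts standing loose in the peg tray, behind the handle, its foot on the tray's 4 mm floor. Origin: centre of its foot; z up along its axis.
- bottle_cap (a point): Point on the bottle's axis 168 mm above its foot, at mid-height of the dosing cap: a good place to grip.
- drip_mat: Round teal drip mat, 100 mm in diameter, 4 mm thick, fixed on the deck of the wire shelf. It marks the bottle's place: any of the three places along the shelf, left, middle or right. Origin: centre of its underside (level with the deck), z up; the bottle's foot belongs 4 mm above it.
- shelf: White wire shelf riser fixed on the counter, 180 mm deep (its x) and 420 mm long (its y); its level deck is 110 mm above the counter. Jar, starch can and drip mat share the deck, about 120 mm apart. Origin: centre of its footprint at counter height; front faces its -x, towards the robot.
- peg_tray: Pale green peg tray with a wooden carry handle, loose, about 0.4 kg with pegs. Outside 170 mm (its x) by 210 mm (y), floor 4 mm thick; rear wall (+x) 45 mm tall, side walls 28 to 45 mm, no wall at the front (-x), where the pegs are tipped out. Starts left or right on the counter, open edge roughly towards the robot. Origin: centre of its underside, z up.
- tray_handle (a point): Middle of the tray's flat handle bar, 112 mm above the underside. The bar runs along the tray's y over its centre, 14 mm thick (x), from 99 to 125 mm above the underside, 178 mm clear between its two wooden uprights. Grip here, closing along the tray's x. Axes as the tray's.
- tray_lip (a point): Middle of the tray's open front edge (85 mm in front of the tray's centre, at the upper face of its floor). Pegs start to slide on the floor when the tray is tipped by about 27 to 35 degrees; about 50 degrees empties it surely. Axes as the tray's.
- basket: Ochre open-topped peg basket, loose, 0.6 kg, 200 mm (its x) by 250 mm (its y) outside, 90 mm tall, walls and floor 5 mm. Stands left or right on the counter, on the other side from the tray. Origin: centre of its underside, z up.
- peg1: Wooden spring clothes peg number 1 of 5, loose, 76 mm long (its x), 16 mm wide (y), 11 mm high (z), 12 g; lies on the tray floor in front of the handle, roughly pointing to the open edge. Origin: centre of its underside.
- peg2: Wooden spring clothes peg number 2 of 5, loose, 76 mm long (its x), 16 mm wide (y), 11 mm high (z), 12 g; lies on the tray floor in front of the handle, roughly pointing to the open edge. Origin: centre of its underside.
- peg3: Wooden spring clothes peg number 3 of 5, loose, 76 mm long (its x), 16 mm wide (y), 11 mm high (z), 12 g; lies on the tray floor in front of the handle, roughly pointing to the open edge. Origin: centre of its underside.
- peg4: Wooden spring clothes peg number 4 of 5, loose, 76 mm long (its x), 16 mm wide (y), 11 mm high (z), 12 g; lies on the tray floor in front of the handle, roughly pointing to the open edge. Origin: centre of its underside.
- peg5: Wooden spring clothes peg number 5 of 5, loose, 76 mm long (its x), 16 mm wide (y), 11 mm high (z), 12 g; lies on the tray floor in front of the handle, roughly pointing to the open edge. Origin: centre of its underside.
- jar: Glass jar with metal lid, 68 mm in diameter, 105 mm tall, standing on the wire shelf; leave alone. Origin: centre of its foot.
- can: Pale yellow starch can with a green cap, 52 mm in diameter, 122 mm tall, standing on the wire shelf; leave alone. Origin: centre of its foot.
- cup: Orange measuring cup, 60 mm in diameter at the rim, 55 mm tall, standing on the counter between tray and basket; leave alone. Origin: centre of its foot.
- jug: Red detergent jug with handle and blue cap, 90 by 150 mm, 218 mm tall, on the counter at the left back; leave alone. Origin: centre of its foot.
- spray: Pale blue trigger spray bottle, 72 mm in diameter, 203 mm tall, on the counter at the right back; leave alone. Origin: centre of its foot.
- brush: Wooden scrubbing brush, 137 by 52 mm, 40 mm high, bristles down on the counter between tray and basket, nearest the robot; leave alone. Origin: centre of its underside.
Things that resemble listed ones, but are neither listed nor needed, are in the scene too. Leave any turquoise look-alike of the peg3 alone. Several things look just like the bottle: the one meant starts farthest to the robot's left.

How it is judged:
By the outcome, as a careful person would: the job done as asked, in the order asked, and still so for the second after the job is handed in, with the robot touching nothing.
It also fails if it takes over 72 s, if anything falls off the work surface, if the arm or the gripper's body presses on something with over 40 N, if the wrist force passes 120 N, or if a joint passes its speed limit or range.

## Working session

There is one attempt and no reset: what is moved stays moved. The work goes in short steps, Python scripts to look and compute and a tool call to move; the robot and the scene stay as the last step left them, time stands still between calls to the robot, and variables do not carry over. Pictures are saved under pics/ and viewed, at most 10 in all, crops included, and the job is handed in when it is done.

Besides the shell and the picture viewer there is one more tool, called by a JSON object that holds its "op" and its "data", one argument or row to a line. step_arm: Moves the arm, as the interface text tells. Shifts and turns lie within -1 to 1; 1 stands for 800 mm of shift or 0.08 rad of turn. Its arguments: {"type":"object","properties":{"targets":{"type":"array","items":{"type":"array","items":{"type":"number"}}},"newtons":{"type":"number"}},"required":["targets"]}

```bash
mkdir -p pics; ls
python3 - <<'E'
from workcell import r
import cv2
for n in("scene","side"):
    im=r.read_camera(n);cv2.imwrite(f"pics/{n}1.png",im[:,:,::-1])
    print(n,r.calibration(n))
print(r.read_state())
E
```

```text
pics
scene {'fov_y': 57.89298026004881, 'cx': 320.07857918918734, 'cy': 198.24405838772162, 'R': array([[ 0.44565202,  0.89520192,  0.00279317],
       [ 0.59861246, -0.29568013, -0.74447054],
       [-0.66562557,  0.33344682, -0.66764947]]), 't': array([-0.22556467, -0.21042166,  1.39309796])}
side {'fov_y': 57.21054063419386, 'cx': 319.8560449773695, 'cy': 199.95680111343486, 'R': array([[ 9.99343207e-01, -3.62278251e-02, -8.36629790e-04],
       [-2.00076982e-02, -5.32368065e-01, -8.46276512e-01],
       [ 3.02133625e-02,  8.45737422e-01, -5.32743245e-01]]), 't': array([-0.4692027 ,  0.11510804,  1.23681896])}
{'t': 0.1, 'q': array([-7.14885648e+01,  5.25868419e+00,  7.05743560e+01,  3.12028941e-03,
        1.04265397e+02, -3.24895868e+00]), 'joint_velocities': array([ 0.02509305, -0.1453738 , -0.15223701,  0.05096132,  0.00685762,
        0.01310328]), 'joint_torque': array([ 3.24807130e-03, -4.47855663e+01, -4.07571459e+01,  7.01756193e-02,
        2.84543593e-02, -1.01115581e-04]), 'position': array([ 0.22237124, -0.55701164,  0.22962723]), 'orientation': array([-1.79901892e+02, -8.59944249e-03,  2.17611528e+01]), 'wrist_force': array([-0.73300773, -0.32521036, -0.56987102]), 'ft_torque': array([-0.03422769,  0.00505008,  0.0257456 ]), 'grasp_force': 0.0, 'gripper_width': 0.08782577083114995}
```

View pics/scene1.png

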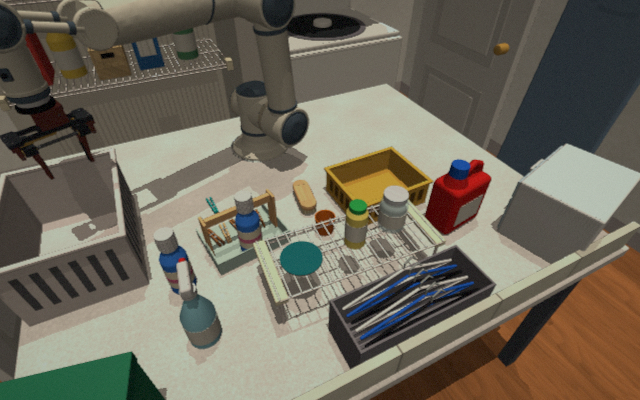

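View pics/side1.png

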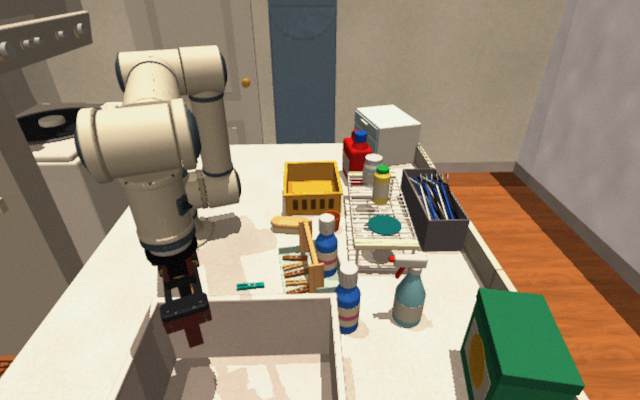

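The scene view shows the tray at the robot's right with the target bottle in it (scene px ~(247,222)). A look-alike stands at (175,260), the mat is at (301,258), and the basket is at (377,182). I'll zoom in for precise pixels.

Run:
```python
import cv2
a=cv2.imread("pics/scene1.png")[140:300,180:440]
b=cv2.imread("pics/side1.png")[150:300,230:430]
cv2.imwrite("pics/sc_crop.png",cv2.resize(a,None,fx=3,fy=3,interpolation=cv2.INTER_CUBIC))
cv2.imwrite("pics/si_crop.png",cv2.resize(b,None,fx=4,fy=4,interpolation=cv2.INTER_CUBIC))
```

```text
(no output)
```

View pics/sc_crop.png

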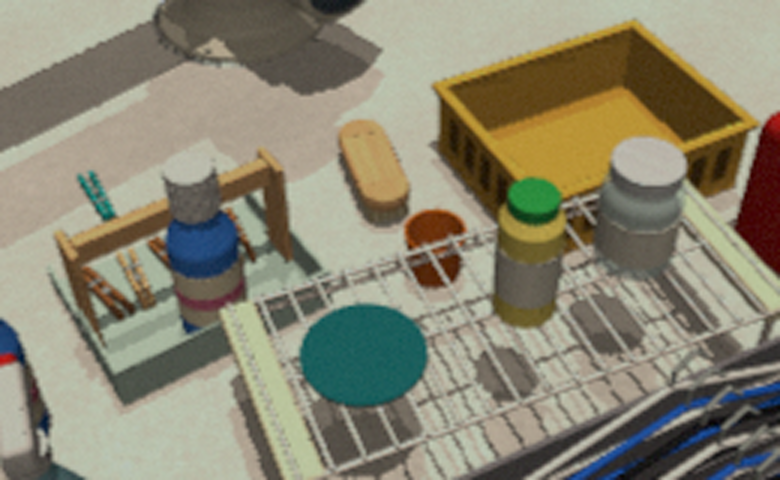

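View pics/si_crop.png

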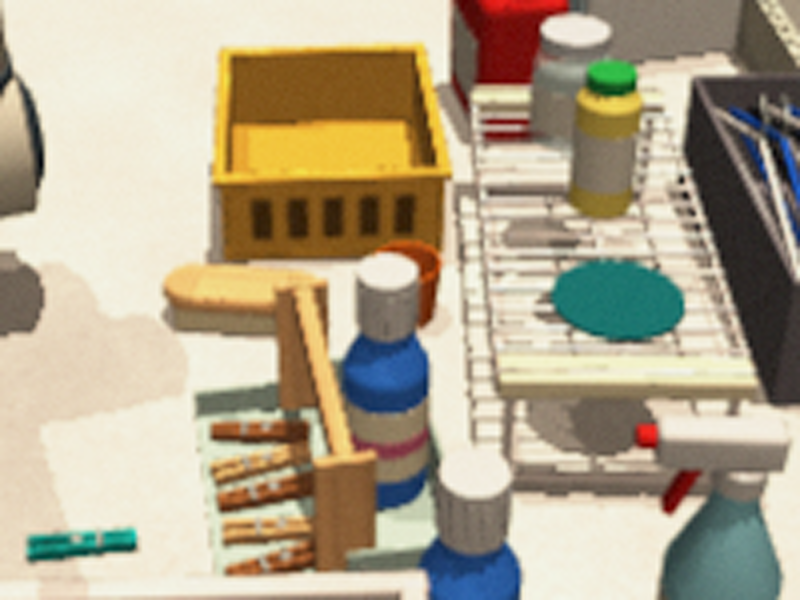

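```bash
cat > h.py <<'E'
import numpy as np
from workcell import r
from scipy.optimize import least_squares
def ray(n,u,v,C=None):
    c=C or r.calibration(n); f=200/np.tan(np.radians(c['fov_y']/2))
    R=np.array(c['R']);t=np.array(c['t'])
    return -R.T@t, R.T@np.array([(u-c['cx'])/f,(v-c['cy'])/f,1])
def plane(n,u,v,z):
    o,d=ray(n,u,v); return (o+d*(z-o[2])/d[2])
S=lambda u,v,z:plane('scene',180+u/3-.33,140+v/3-.33,z).round(3)
D=lambda u,v,z:plane('side',230+u/4-.37,150+v/4-.37,z).round(3)
E
python3 - <<'E'
from h import *
print('cap',S(192,165,.194),D(388,270,.194))
print('mat',S(363,354,.114),D(618,300,.114))
print('hR',S(66,238,.125),D(345,458,.125))
print('hL',S(268,156,.125),D(302,288,.125))
print('trayS',S(124,403,0),S(122,375,.045),S(325,268,.045))
print('trayD',D(195,410,0),D(197,388,.028))
print('pegs',[D(*p,.012) for p in((260,430),(258,463),(260,492),(268,529),(268,560))])
print('bask',[S(*p,.09) for p in((436,86),(634,22),(755,122))],[D(*p,.09) for p in((220,47),(435,47),(450,175),(213,182))])
print('brush',S(375,165,.04),D(240,280,.04)); print('cup',S(436,222,.055),D(408,255,.055))
print('can',S(535,195,.232),D(612,75,.232)); print('jar',S(650,160,.215),D(575,30,.215))
print('lookalike cap',D(475,470,.19))
E
```

```text
cap [ 0.482 -0.196  0.194] [ 0.481 -0.197  0.194]
mat [ 0.66  -0.127  0.114] [ 0.656 -0.127  0.114]
hR [ 0.445 -0.304  0.125] [ 0.449 -0.304  0.125]
hL [ 0.42  -0.114  0.125] [ 0.422 -0.119  0.125]
trayS [ 0.532 -0.3    0.   ] [ 0.539 -0.296  0.045] [ 0.501 -0.097  0.045]
trayD [ 0.335 -0.106  0.   ] [ 0.338 -0.113  0.028]
pegs [array([ 0.387, -0.145,  0.012]), array([ 0.387, -0.182,  0.012]), array([ 0.389, -0.213,  0.012]), array([ 0.395, -0.25 ,  0.012]), array([ 0.396, -0.28 ,  0.012])]
bask [array([0.353, 0.093, 0.09 ]), array([0.346, 0.346, 0.09 ]), array([0.548, 0.352, 0.09 ])] [array([0.338, 0.357, 0.09 ]), array([0.558, 0.349, 0.09 ]), array([0.551, 0.096, 0.09 ]), array([0.344, 0.092, 0.09 ])]
brush [0.386 0.007 0.04 ] [0.368 0.014 0.04 ]
cup [0.502 0.018 0.055] [0.51  0.024 0.055]
can [0.669 0.011 0.232] [0.665 0.007 0.232]
jar [0.659 0.124 0.215] [0.656 0.123 0.215]
lookalike cap [ 0.52  -0.388  0.19 ]
```

```bash
cat >> h.py <<'E'
from scipy.spatial.transform import Rotation as Ro
def go(pos,rpy):
    s=r.read_state(); A=Ro.from_euler('xyz',s['orientation'],degrees=True); B=Ro.from_euler('xyz',rpy,degrees=True)
    d=A.inv().apply(np.array(pos)-s['position'])/.8; w=(A.inv()*B).as_rotvec()/.08
    print('t',round(s['t'],2),'at',s['position'].round(4),s['orientation'].round(2),'shift',d.round(4),'turn',w.round(3)); return d,w
E
python3 - <<'E'
from h import *
go([.482,-.196,.25],[180,0,9])
print('spray',D(720,440,.19))
E
```

```text
t 0.1 at [ 0.2224 -0.557   0.2296] [-1.799e+02 -1.000e-02  2.176e+01] shift [ 0.4687 -0.2988 -0.0249] turn [-2.200e-02  1.000e-03  2.784e+00]
spray [ 0.663 -0.369  0.19 ]
```

{"op": "step_arm", "data": {
  "targets": [
    [0.02,-0.012,-0.005,0,0,0,1],
    [0.04,-0.0255,-0.005,0,0,0,1],
    [0.045,-0.029,-0.005,0,0,0,1],
    [0.05,-0.032,-0.005,0,0,0,1],
    [0.05,-0.032,-0.005,0,0,0,1],
    [0.05,-0.032,0,0,0,0,1],
    [0.05,-0.032,0,0,0,0,1],
    [0.05,-0.032,0,0,0,0,1],
    [0.05,-0.032,0,0,0,0,1],
    [0.045,-0.028,0,0,0,0.9,1],
    [0.018,-0.0119,0,0,0,0.94,1],
    [0,0,0,0,0,0.94,1]
  ]
}}

```text
t: 1.3
position: [0.4839, -0.1938, 0.2506]
orientation: [-179.9, -0.0, 9.1]
wrist_force: [-1.2, -1.2, -0.8]
gripper_width: 0.0879
grasp_force: 0.0
```

Run:
```python
from h import *
import cv2
go([.482,-.196,.161],[180,0,9])
c=r.calibration('wrist');im=r.read_camera('wrist')
cv2.imwrite('pics/w1.png',im[:,:,::-1]); print(c)
# predicted pixel of points
f=200/np.tan(np.radians(c['fov_y']/2))
def proj(X):
    p=np.array(c['R'])@X+np.array(c['t']);th=np.arctan2(np.hypot(*p[:2]),p[2]);a=np.arctan2(p[1],p[0])
    return [round(c['cx']+f*th*np.cos(a)),round(c['cy']+f*th*np.sin(a))]
for X in([.482,-.196,.194],[.435,-.21,.125],[.658,-.127,.114]):print(proj(np.array(X)))
```

```text
t 1.3 at [ 0.4839 -0.1938  0.2506] [-1.7994e+02 -2.0000e-02  9.1200e+00] shift [-0.0028  0.0025  0.112 ] turn [-0.014 -0.004  0.026]
{'fov_y': 65.70646984690485, 'cx': 323.84208907280777, 'cy': 199.85935203159627, 'R': array([[ 1.59495197e-01, -9.87198294e-01, -9.00805022e-04],
       [-9.51280350e-01, -1.53935940e-01,  2.67150560e-01],
       [-2.63869244e-01, -4.17523130e-02, -9.63654381e-01]]), 't': array([-0.26837003,  0.3917992 ,  0.52918506])}
[326, 221]
[332, 244]
[283, 5]
```

View pics/w1.png

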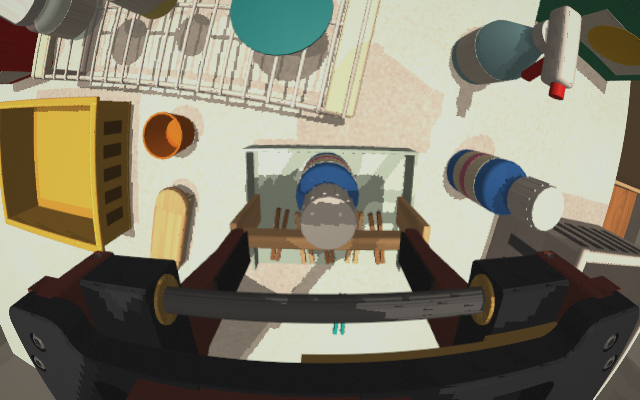

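The wrist view matches my estimates: cap centre ~(329,221) against a predicted (326,221). Next I descend and grip.

{"op": "step_arm", "data": {
  "targets": [
    [-0.0028,0.0025,0.02,-0.014,0,0.026,1],
    [0,0,0.035,0,0,0,1],
    [0,0,0.03,0,0,0,1],
    [0,0,0.018,0,0,0,1],
    [0,0,0.009,0,0,0,1],
    [0,0,0,0,0,0,0.4],
    [0,0,0,0,0,0,0.35],
    [0,0,0,0,0,0,0.3],
    [0,0,0,0,0,0,0.3],
    [0,0,0,0,0,0,0.3]
  ],
  "newtons": 30
}}

```text
t: 2.35
position: [0.481, -0.2, 0.1617]
orientation: [179.9, -0.1, 8.9]
wrist_force: [-0.6, 0.3, 0.3]
gripper_width: 0.0513
grasp_force: 0.0
```

{"op": "step_arm", "data": {
  "targets": [
    [0,-0.004,0,0,0,0,0.3],
    [0,0,0,0,0,0,0.3],
    [0,0,0,0,0,0,0.3],
    [0,0,0,0,0,0,0.3],
    [0,0,0,0,0,0,0.3]
  ],
  "newtons": 30
}}

```text
t: 2.85
position: [0.4803, -0.1966, 0.1612]
orientation: [179.9, -0.0, 8.9]
wrist_force: [-0.6, 1.4, 2.4]
gripper_width: 0.0421
grasp_force: 30.0
```

{"op": "step_arm", "data": {
  "targets": [
    [0,0,-0.008,0,0,0,0.3],
    [0,0,-0.016,0,0,0,0.3],
    [0,0,-0.025,0,0,0,0.3],
    [0,0,-0.03,0,0,0,0.3],
    [0,0,-0.035,0,0,0,0.3],
    [0,0,-0.03,0,0,0,0.3],
    [0,0,-0.025,0,0,0,0.3],
    [0,0,-0.012,0,0,0,0.3],
    [0,0,-0.006,0,0,0,0.3],
    [0,0,0,0,0,0,0.3]
  ],
  "newtons": 30
}}

```text
t: 3.85
position: [0.4803, -0.1967, 0.3107]
orientation: [179.9, 0.0, 8.9]
wrist_force: [-0.0, 0.2, -2.6]
gripper_width: 0.0422
grasp_force: 30.0
```

Run:
```python
from h import *
go([.658,-.127,.31],[180,0,9]);print(r.read_state()['gripper_width'])
```

```text
t 3.85 at [ 0.4803 -0.1967  0.3107] [179.93   0.     8.9 ] shift [ 0.2329 -0.0517  0.0008] turn [ 0.015  0.    -0.023]
0.042161241392193
```

{"op": "step_arm", "data": {
  "targets": [
    [0.01,-0.0022,0,0.015,0,0,0.3],
    [0.02,-0.0044,0,0,0,0,0.3],
    [0.03,-0.0067,0,0,0,0,0.3],
    [0.035,-0.0078,0,0,0,0,0.3],
    [0.035,-0.0078,0,0,0,0,0.3],
    [0.035,-0.0078,0,0,0,0,0.3],
    [0.03,-0.0067,0,0,0,0,0.3],
    [0.02,-0.0044,0,0,0,0,0.3],
    [0.0125,-0.0027,0,0,0,0,0.3],
    [0.0054,-0.0012,0,0,0,0,0.3],
    [0,0,0,0,0,0,0.3],
    [0,0,0,0,0,0,0.3]
  ]
}}

```text
t: 5.05
position: [0.6577, -0.127, 0.3101]
orientation: [-180.0, 0.1, 8.9]
wrist_force: [0.1, 0.1, -2.7]
gripper_width: 0.0418
grasp_force: 30.0
```

Run:
```python
from h import *
import cv2
go([.658,-.127,.273],[180,0,9])
a=r.read_camera('scene')[150:300,220:380,::-1];b=r.read_camera('side')[130:280,320:480,::-1]
import numpy as np
cv2.imwrite('pics/chk.png',cv2.resize(np.hstack([a,b]),None,fx=2.5,fy=2.5,interpolation=cv2.INTER_CUBIC))
```

```text
t 5.05 at [ 0.6577 -0.127   0.3101] [-1.7998e+02  5.0000e-02  8.8900e+00] shift [0.0004 0.0001 0.0464] turn [-0.004  0.011 -0.024]
```

View pics/chk.png

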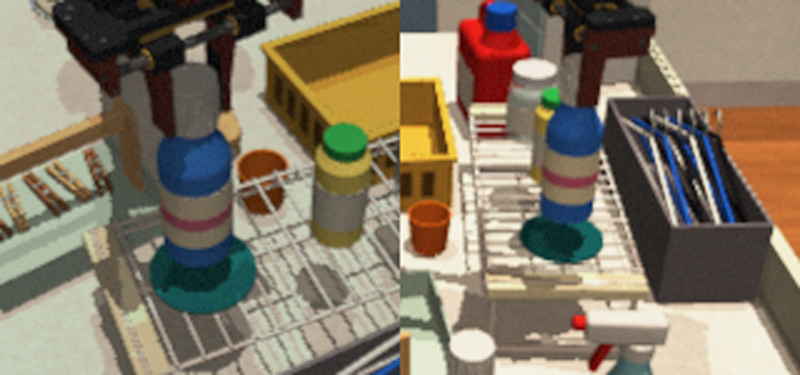

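The bottle hangs upright, centred above the mat in both views. I'll lower it now.

{"op": "step_arm", "data": {
  "targets": [
    [0,0,0.008,0,0,0,0.3],
    [0,0,0.014,0,0,0,0.3],
    [0,0,0.012,0,0,0,0.3],
    [0,0,0.006,0,0,0,0.3],
    [0,0,0.003,0,0,0,0.3],
    [0,0,0.002,0,0,0,0.3],
    [0,0,0.0015,0,0,0,0.3],
    [0,0,0.001,0,0,0,0.3],
    [0,0,0,0,0,0,0.3],
    [0,0,0,0,0,0,0.3]
  ]
}}

```text
t: 6.15
position: [0.658, -0.1269, 0.2729]
orientation: [180.0, -0.0, 8.9]
wrist_force: [0.5, -1.1, -3.5]
gripper_width: 0.0418
grasp_force: 30.0
```

{"op": "step_arm", "data": {
  "targets": [
    [0,0,0.001,0,0,0,0.3],
    [0,0,0.001,0,0,0,0.3],
    [0,0,0,0,0,0,0.3],
    [0,0,0,0,0,0,0.3]
  ]
}}

```text
t: 6.55
position: [0.658, -0.1269, 0.2713]
orientation: [180.0, -0.0, 8.9]
wrist_force: [0.6, -0.4, -1.8]
gripper_width: 0.0415
grasp_force: 30.0
```

{"op": "step_arm", "data": {
  "targets": [
    [0,0,0.0008,0,0,0,0.3],
    [0,0,0,0,0,0,0.3],
    [0,0,0,0,0,0,0.3]
  ]
}}

```text
t: 6.85
position: [0.658, -0.1269, 0.2712]
orientation: [180.0, -0.1, 8.9]
wrist_force: [-0.7, 0.1, 2.4]
gripper_width: 0.0413
grasp_force: 30.0
```

{"op": "step_arm", "data": {
  "targets": [
    [0,0,0,0,0,0,0.5],
    [0,0,0,0,0,0,0.6],
    [0,0,0,0,0,0,0.8],
    [0,0,0,0,0,0,0.9],
    [0,0,0,0,0,0,0.9],
    [0,0,0,0,0,0,0.9],
    [0,0,-0.02,0,0,0,0.9],
    [0,0,-0.03,0,0,0,0.9],
    [0,0,-0.03,0,0,0,0.9],
    [0,0,-0.02,0,0,0,0.9],
    [0,0,0,0,0,0,1]
  ],
  "newtons": 30
}}

```text
t: 7.95
position: [0.6583, -0.127, 0.3538]
orientation: [179.9, -0.3, 8.9]
wrist_force: [-0.5, 0.0, 0.2]
gripper_width: 0.0841
grasp_force: 0.0
```

Run:
```python
from h import *
import cv2
go([.435,-.21,.30],[180,0,99])
a=r.read_camera('scene');b=r.read_camera('side')
cv2.imwrite('pics/t_sc.png',a[:,:,::-1]);cv2.imwrite('pics/t_si.png',b[:,:,::-1])
A=a[190:290,180:330,::-1];B=b[200:300,260:410,::-1]
cv2.imwrite('pics/tray.png',np.vstack([cv2.resize(x,None,fx=3,fy=3,interpolation=cv2.INTER_CUBIC)for x in(A,B)]))
```

```text
t 7.95 at [ 0.6583 -0.127   0.3538] [179.88  -0.29   8.9 ] shift [-0.2921  0.0592  0.0658] turn [  0.07   -0.03  -19.657]
```

View pics/tray.png

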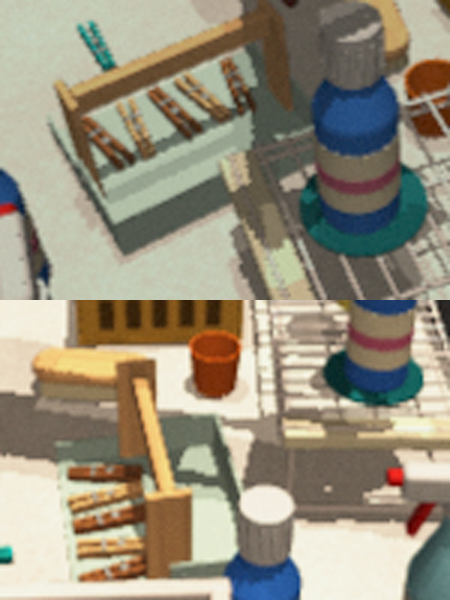

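The bottle stands upright on the mat and the tray hasn't moved. Next I move over the tray handle.

{"op": "step_arm", "data": {
  "targets": [
    [-0.012,0.0024,0,0,0,0,1],
    [-0.03,0.006,0,0,0,0,1],
    [-0.045,0.009,0,0,0,0,1],
    [-0.05,0.0102,0.005,0,0,0,1],
    [-0.05,0.0102,0.01,0,0,0,1],
    [-0.05,0.0102,0.015,0,0,0,1],
    [-0.035,0.007,0.02,0,0,0,1],
    [-0.0201,0.0042,0.0158,0,0,-0.5,1],
    [0,0,0,0,0,-1,1],
    [0,0,0,0,0,-1,1],
    [0,0,0,0,0,-1,1],
    [0,0,0,0,0,-1,1]
  ]
}}

```text
t: 9.25
position: [0.4339, -0.2096, 0.2957]
orientation: [-179.9, 0.1, 29.7]
wrist_force: [0.1, 0.6, -0.5]
gripper_width: 0.088
grasp_force: 0.0
```

{"op": "step_arm", "data": {
  "targets": [
    [0,0,0,0,0,-1,1],
    [0,0,0,0,0,-1,1],
    [0,0,0,0,0,-1,1],
    [0,0,0,0,0,-1,1],
    [0,0,0,0,0,-1,1],
    [0,0,0,0,0,-1,1],
    [0,0,0,0,0,-1,1],
    [0,0,0,0,0,-1,1],
    [0,0,0,0,0,-1,1],
    [0,0,0,0,0,-1,1],
    [0,0,0,0,0,-1,1],
    [0,0,0,0,0,-1,1]
  ]
}}

```text
t: 10.45
position: [0.434, -0.2096, 0.2957]
orientation: [-179.9, -0.1, 84.7]
wrist_force: [-0.1, 1.1, 0.9]
gripper_width: 0.0878
grasp_force: 0.0
```

{"op": "step_arm", "data": {
  "targets": [
    [0,0,0,0,0,-1,1],
    [0,0,0,0,0,-1,1],
    [0,0,0,0,0,-1,1],
    [0,0,0,0,0,-0.15,1],
    [0,0,0,0,0,0,1]
  ]
}}

```text
t: 10.95
position: [0.4341, -0.2097, 0.2965]
orientation: [-179.9, -0.1, 98.9]
wrist_force: [0.4, 0.7, -0.4]
gripper_width: 0.0878
grasp_force: 0.0
```

Run:
```python
from h import *
import cv2
go([.435,-.21,.101],[180,0,99])
c=r.calibration('wrist');im=r.read_camera('wrist')
np.save('wc.npy',c,allow_pickle=True)
cv2.imwrite('pics/w2.png',im[:,:,::-1])
T=lambda u,v,z:plane('side',260+u/3-.33,200+(v-300)/3-.33,z).round(3)
print(T(168,492,.125),T(137,363,.125))
```

```text
t 10.95 at [ 0.4341 -0.2097  0.2965] [-1.7992e+02 -7.0000e-02  9.8880e+01] shift [-0.0009  0.0014  0.2444] turn [-0.017 -0.015 -0.027]
[ 0.448 -0.302  0.125] [ 0.422 -0.114  0.125]
```

View pics/w2.png

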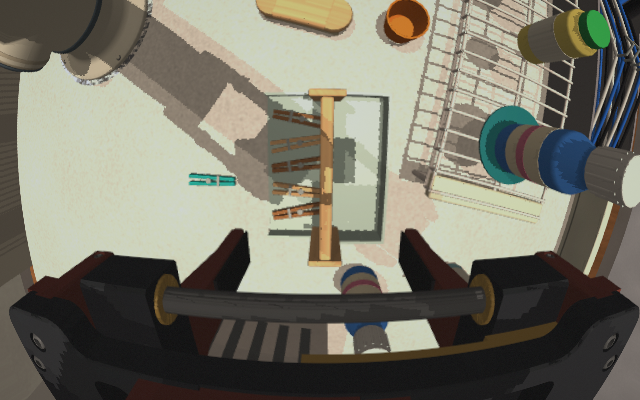

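Run:
```python
from h import *
c=np.load('wc.npy',allow_pickle=True).item()
R=np.array(c['R']);t=np.array(c['t']);f=200/np.tan(np.radians(c['fov_y']/2))
def W(u,v,z):
    d=np.array([u-c['cx'],v-c['cy']]);q=np.hypot(*d);th=q/f
    k=R.T@np.array([*(d/q*np.sin(th)),np.cos(th)]);o=-R.T@t
    return (o+k*(z-o[2])/k[2]).round(4)
a,b=W(327,98,.125),W(326,230,.125)
print(a,b,np.degrees(np.arctan2(a[0]-b[0],b[1]-a[1])),'uprights outer',W(327,90,.125),W(324,264,.125))
print('rear bottom-right corner',W(384,240,.045),W(388,98,.045),'front',W(268,235,.004),W(268,96,.0))
```

```text
[ 0.422  -0.1182  0.125 ] [ 0.4437 -0.2613  0.125 ] -171.37723550641903 uprights outer [ 0.4207 -0.1099  0.125 ] [ 0.4481 -0.3042  0.125 ]
rear bottom-right corner [ 0.5339 -0.2944  0.045 ] [ 0.5005 -0.0992  0.045 ] front [ 0.3631 -0.3302  0.004 ] [ 0.337  -0.1196  0.    ]
```

{"op": "step_arm", "data": {
  "targets": [
    [0.001,0.0008,0.02,0,0,0.07,1],
    [0,0,0.04,0,0,0,1],
    [0,0,0.05,0,0,0,1],
    [0,0,0.05,0,0,0,1],
    [0,0,0.04,0,0,0,1],
    [0,0,0.025,0,0,0,1],
    [0,0,0.013,0,0,0,1],
    [0,0,0.0064,0,0,0,1],
    [0,0,0,0,0,0,0.5],
    [0,0,0,0,0,0,0.4],
    [0,0,0,0,0,0,0.3],
    [0,0,0,0,0,0,0.2]
  ],
  "newtons": 45
}}

```text
t: 12.2
position: [0.4353, -0.2092, 0.1032]
orientation: [179.9, 0.1, 98.6]
wrist_force: [0.5, -0.9, 0.0]
gripper_width: 0.0594
grasp_force: 0.0
```

{"op": "step_arm", "data": {
  "targets": [
    [0,0,0,0,0,0,0.1],
    [0,0,0,0,0,0,0.1],
    [0,0,0,0,0,0,0.05],
    [0,0,0,0,0,0,0.05],
    [0,0,0,0,0,0,0],
    [0,0,0,0,0,0,0]
  ],
  "newtons": 45
}}

```text
t: 12.8
position: [0.435, -0.2089, 0.1022]
orientation: [180.0, -0.0, 98.6]
wrist_force: [1.1, -0.7, -0.9]
gripper_width: 0.014
grasp_force: 45.0
```

{"op": "step_arm", "data": {
  "targets": [
    [0,0,-0.005,0,0,0,0],
    [0,0,-0.01,0,0,0,0],
    [0,0,-0.015,0,0,0,0],
    [0,0,-0.025,0,0,0,0],
    [0,0,-0.03,0,0,0,0],
    [0,0,-0.03,0,0,0,0],
    [0,0,-0.03,0,0,0,0],
    [0,0,-0.025,0,0,0,0],
    [0,0,-0.015,0,0,0,0],
    [0,0,-0.005,0,0,0,0]
  ],
  "newtons": 45
}}

```text
t: 13.8
position: [0.4353, -0.2091, 0.2563]
orientation: [179.9, 0.1, 98.6]
wrist_force: [0.7, 0.2, -4.1]
gripper_width: 0.0135
grasp_force: 45.0
```

Run:
```python
from h import *
go([.452,.222,.255],[180,0,98.6]);s=r.read_state();print(s['wrist_force'],s['ft_torque'])
```

```text
t 13.8 at [ 0.4353 -0.2091  0.2563] [1.7988e+02 1.0000e-01 9.8650e+01] shift [0.5297 0.1017 0.0009] turn [0.027 0.021 0.01 ]
[ 0.69889597  0.16734809 -4.07730354] [-0.05231441 -0.07382089 -0.03400562]
```

{"op": "step_arm", "data": {
  "targets": [
    [0.01,0.0019,0,0,0,0,0],
    [0.02,0.0038,0,0,0,0,0],
    [0.03,0.0058,0,0,0,0,0],
    [0.04,0.0077,0,0,0,0,0],
    [0.045,0.0086,0,0,0,0,0],
    [0.05,0.0096,0,0,0,0,0],
    [0.05,0.0096,0,0,0,0,0],
    [0.05,0.0096,0,0,0,0,0],
    [0.05,0.0096,0,0,0,0,0],
    [0.045,0.0086,0,0,0,0,0],
    [0.04,0.0077,0,0,0,0,0],
    [0.035,0.0067,0,0,0,0,0]
  ]
}}

```text
t: 15.0
position: [0.4484, 0.1717, 0.2526]
orientation: [-179.8, -0.0, 98.7]
wrist_force: [1.1, -0.3, -3.4]
gripper_width: 0.0135
grasp_force: 45.0
```

{"op": "step_arm", "data": {
  "targets": [
    [0.03,0.0058,0,0,0,0,0],
    [0.02,0.0038,0,0,0,0,0],
    [0.01,0.0019,0,0,0,0,0],
    [0.005,0.001,0,0,0,0.2,0],
    [0,0,0,0,0,0.4,0],
    [0,0,0,0,0,0.4,0],
    [0,0,0,0,0,0.35,0],
    [0,0,0,0,0,0.2,0],
    [0,0,0,0,0,0,0],
    [0,0,0,0,0,0,0]
  ]
}}

```text
t: 16.0
position: [0.4516, 0.2223, 0.2542]
orientation: [-180.0, -0.0, 91.5]
wrist_force: [0.3, -0.2, -4.8]
gripper_width: 0.0141
grasp_force: 45.0
```

Run:
```python
from h import *
import cv2
go([.452,.222,.255],[180,0,91.5])
a=r.read_camera('scene');b=r.read_camera('side')
cv2.imwrite('pics/over.png',np.hstack([cv2.resize(x,None,fx=2.2,fy=2.2,interpolation=cv2.INTER_CUBIC)for x in(a[90:260,290:460,::-1],b[90:260,230:410,::-1])]))
```

```text
t 16.0 at [0.4516 0.2223 0.2542] [-180.     -0.     91.54] shift [-0.0004  0.0005 -0.001 ] turn [-0.001 -0.     0.009]
```

View pics/over.png

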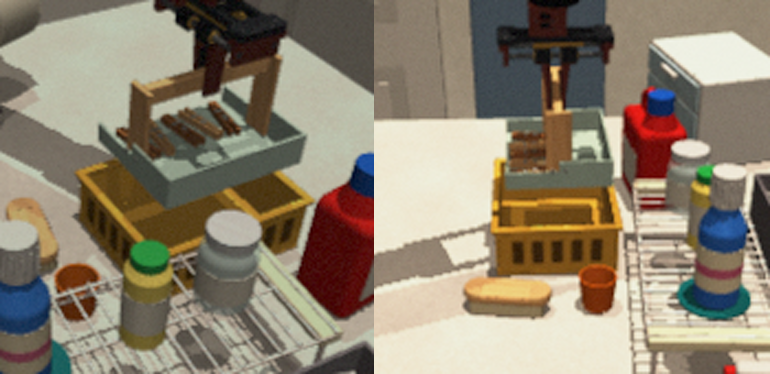

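The tray hangs level over the basket with its pegs still in it. I'll shift slightly and tip.

{"op": "step_arm", "data": {
  "targets": [
    [0,0.008,0.004,0,0,0,0],
    [0,0.009,0.004,-0.2,0,0,0],
    [0,0.008,0.003,-0.4,0,0,0],
    [0,0,0,-0.6,0,0,0],
    [0,0,0,-0.7,0,0,0],
    [0,0,0,-0.7,0,0,0],
    [0,0,0,-0.7,0,0,0],
    [0,0,0,-0.6,0,0,0],
    [0,0,0,-0.5,0,0,0],
    [0,0,0,-0.4,0,0,0],
    [0,0,0,-0.4,0,0,0],
    [0,0,0,-0.4,0,0,0]
  ],
  "newtons": 50
}}

```text
t: 17.3
position: [0.4716, 0.223, 0.2452]
orientation: [154.2, 0.0, 91.5]
wrist_force: [0.1, 0.8, -3.8]
gripper_width: 0.0138
grasp_force: 50.0
```

{"op": "step_arm", "data": {
  "targets": [
    [0,0,0,-0.4,0,0,0],
    [0,0,0,-0.4,0,0,0],
    [0,0,0,-0.4,0,0,0],
    [0,0,0,-0.4,0,0,0],
    [0,0,0,-0.4,0,0,0],
    [0,0,0,-0.5,0,0,0],
    [0,0,0,-0.6,0,0,0],
    [0,0,0,-0.7,0,0,0],
    [0,0,0,-0.7,0,0,0],
    [0,0,0,-0.6,0,0,0],
    [0,0,0,-0.4,0,0,0],
    [0,0,0,-0.2,0,0,0]
  ],
  "newtons": 50
}}

```text
t: 18.5
position: [0.4711, 0.2233, 0.245]
orientation: [128.1, -0.0, 91.6]
wrist_force: [-0.1, -0.6, -3.4]
gripper_width: 0.0138
grasp_force: 50.0
```

{"op": "step_arm", "data": {
  "targets": [
    [0,0,0,0,0,0,0],
    [0,0,0,0,0,0,0],
    [0,0,0,0,0,0,0],
    [0,0,0,0,0,0,0],
    [0,0,0,0,0,0,0],
    [0,0,0,0,0,0,0],
    [0,0,0,0,0,0,0],
    [0,0,0,0,0,0,0]
  ]
}}

```text
t: 19.3
position: [0.4716, 0.223, 0.2456]
orientation: [128.2, -0.0, 91.5]
wrist_force: [-0.7, 0.4, -4.4]
gripper_width: 0.0139
grasp_force: 50.0
```

Run:
```python
from h import *
import cv2
go([.472,.222,.255],[180,0,91.5])
a=r.read_camera('scene');b=r.read_camera('side')
cv2.imwrite('pics/tip.png',np.hstack([cv2.resize(x,None,fx=2.2,fy=2.2,interpolation=cv2.INTER_CUBIC)for x in(a[90:260,290:460,::-1],b[90:260,230:410,::-1])]))
```

```text
t 19.3 at [0.4716 0.223  0.2456] [128.21  -0.    91.54] shift [-0.0013  0.0095 -0.007 ] turn [ 1.1299e+01 -5.0000e-03  8.0000e-03]
```

View pics/tip.png

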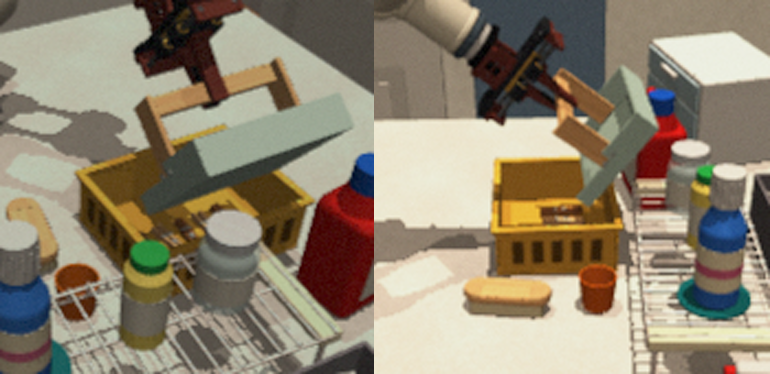

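Ten views are used, so from here I'll check numerically. In the last one, pegs lie in the basket. I'll sample the tray floor in the wrist image for anything left behind.

```bash
cat >> h.py <<'E'
import cv2
def wproj(c,X):
    f=200/np.tan(np.radians(c['fov_y']/2))
    p=np.array(c['R'])@X+np.array(c['t']);th=np.arctan2(np.hypot(*p[:2]),p[2]);a=np.arctan2(p[1],p[0])
    return c['cx']+f*th*np.cos(a),c['cy']+f*th*np.sin(a)
def pproj(c,X):
    f=200/np.tan(np.radians(c['fov_y']/2));p=np.array(c['R'])@X+np.array(c['t'])
    return c['cx']+f*p[0]/p[2],c['cy']+f*p[1]/p[2]
def traymap(n='wrist'):
    # chars over the tray floor: b brown, . pale, # dark, c other; rows: local x rear->front, cols: local y
    s=r.read_state();c=r.calibration(n);im=r.read_camera(n)
    hsv=cv2.cvtColor(im,cv2.COLOR_RGB2HSV)
    T=Ro.from_euler('xyz',s['orientation'],degrees=True)
    for x in np.arange(.08,-.12,-.01):
        l=''
        for y in np.arange(-.1,.101,.005):
            X=s['position']+T.apply([y,x,.101-.008])
            u,v=(wproj if n=='wrist' else pproj)(c,X);u,v=int(round(u)),int(round(v))
            if not(0<=u<640 and 0<=v<400): l+=' ';continue
            h,S_,V=hsv[v,u]; l+='#' if V<45 else ('b' if (h<22 or h>170) and S_>75 else '.')
        print(f'{x:5.2f}',l)
E
python3 -c "
from h import *
traymap()"
```

```text
0.08 ..#######................................
 0.07 ..#######................................
 0.06 ..#######................................
 0.05 ..#######................................
 0.04 ..#######................................
 0.03 bbbbbb###bbb.............................
 0.02 ...##bbbbbbbbbbb........................b
 0.01 ...bbbbbbbbbbbbb..bbbbbbbbbbb.....bbbbbbb
 0.00 ...bbbbbbbbbbbbbbbbbbbbbbbbbbbbbbbbbbbbbb
-0.01 ...bbbbbbbbbbbbbbbbbbbbbbbbbbbbbbbbbbbbbb
-0.02 ...#bbbbbbbbbbbb........................b
-0.03 bbbbbb###bbb.............................
-0.04 ..#######................................
-0.05 ..#######................................
-0.06 ..#######................................
-0.07 ..#######................................
-0.08 ..#######................................
-0.09 ..#######bbbbbbbbbbbbbbbbbbbbbbbbbbbbbbbb
-0.10 ..#######bbbbbbbbbbbbbbbbbbbbbbbbbbbbbbbb
-0.11 ..######bbbbbbbbbbbbbbbbbbbbbbbbbbbbbbbb.
```

{"op": "step_arm", "data": {
  "targets": [
    [0,0,0,0.3,0,0,0],
    [0,0,0,0.6,0,0,0],
    [0,0,0,0.9,0,0,0],
    [0,0,0,1,0,0,0],
    [0,0,0,1,0,0,0],
    [0,0,0,1,0,0,0],
    [0,0,0,1,0,0,0],
    [0,0,0,1,0,0,0],
    [0,0,0,1,0,0,0],
    [0,0,0,1,0,0,0],
    [0,0,0,1,0,0,0],
    [0,0,0,0.9,0,0,0]
  ]
}}

```text
t: 20.65
position: [0.4727, 0.223, 0.2463]
orientation: [177.3, -0.0, 91.6]
wrist_force: [-0.2, -0.3, -3.8]
gripper_width: 0.0137
grasp_force: 50.0
```

{"op": "step_arm", "data": {
  "targets": [
    [0,0,-0.003,0.4,0,0,0],
    [0,0,-0.005,0.2,0,0,0],
    [0,0,0,0,0,0,0],
    [0,0,0,0,0,0,0]
  ]
}}

```text
t: 21.05
position: [0.4717, 0.2231, 0.2524]
orientation: [179.9, -0.0, 91.6]
wrist_force: [0.4, 0.6, -3.4]
gripper_width: 0.0138
grasp_force: 50.0
```

```bash
python3 -c "
from h import *
for n in('scene','side','wrist'): print(n);traymap(n)
go([.435,-.209,.255],[180,0,98.6])"
```

```text
scene
 0.08 .........................................
 0.07 .........................................
 0.06 .........................................
 0.05 .........................................
 0.04 .........................................
 0.03 .........................................
 0.02 ......................................bb.
 0.01 ......................................bbb
 0.00 ......................................bbb
-0.01 ......................................bbb
-0.02 ......b................................bb
-0.03 ......bbb................................
-0.04 ...bb.bbbb...............................
-0.05 .....bbbbbbb.............................
-0.06 ......bbbbbbb............................
-0.07 .......bbbbbbb...........................
-0.08 .........bbbbbb..........................
-0.09 ..........bbbbbbb........................
-0.10 ............bbbbbbb..................####
-0.11 .............bbbbbbbb.b.b.b..b.bb.b.bb###
side
 0.08 .........................................
 0.07 .........................................
 0.06 ...........................
[... 1227 characters left out ...]
...bbbbbbbbbbbbbbbbbb....................
-0.01 ..#bbbbbbbbbbbbbbbbbbbbbbbbbbbbbbbbbbbbbb
-0.02 ..#####bbbbbbbbb........................b
-0.03 bbbbbb###bbb.............................
-0.04 #########................................
-0.05 #########................................
-0.06 #########................................
-0.07 #########................................
-0.08 #########................................
-0.09 #########bbbbbbbbbbbbbbbbbbbbbbbbbbbbbbbb
-0.10 #########bbbb..............bbbb..........
-0.11 ########.................................
t 21.2 at [0.4712 0.2231 0.2522] [ 1.7994e+02 -2.0000e-02  9.1570e+01] shift [-0.5387 -0.06   -0.0037] turn [ 0.012 -0.003 -1.533]
```

The tray floor is clear: the streak in the scene map is the near upright. Next I carry the tray back.

{"op": "step_arm", "data": {
  "targets": [
    [0,0,-0.003,0,0,-0.3,0],
    [0,0,-0.003,0,0,-0.6,0],
    [0,0,0,0,0,-0.63,0],
    [-0.01,-0.0024,0,0,0,0,0],
    [-0.02,-0.0048,0,0,0,0,0],
    [-0.035,-0.0083,0,0,0,0,0],
    [-0.045,-0.0107,0,0,0,0,0],
    [-0.05,-0.0119,0,0,0,0,0],
    [-0.055,-0.0131,0,0,0,0,0],
    [-0.055,-0.0131,0,0,0,0,0],
    [-0.055,-0.0131,0,0,0,0,0],
    [-0.05,-0.0119,0,0,0,0,0]
  ]
}}

```text
t: 22.4
position: [0.4441, -0.0872, 0.257]
orientation: [180.0, 0.1, 98.4]
wrist_force: [0.2, 0.3, -3.3]
gripper_width: 0.0138
grasp_force: 50.0
```

{"op": "step_arm", "data": {
  "targets": [
    [-0.05,-0.0119,0,0,0,0,0],
    [-0.04,-0.0095,0,0,0,0,0],
    [-0.03,-0.0071,0,0,0,0,0],
    [-0.02,-0.0048,0,0,0,0,0],
    [-0.0122,-0.0029,0,0,0,0,0],
    [0,0,0,0,0,0,0],
    [0,0,0,0,0,0,0]
  ]
}}

```text
t: 23.1
position: [0.4346, -0.2088, 0.2568]
orientation: [180.0, -0.0, 98.5]
wrist_force: [0.1, 0.3, -3.3]
gripper_width: 0.0135
grasp_force: 50.0
```

```bash
python3 -c "
from h import *
go([.435,-.209,.104],[180,0,98.6])"
```

```text
t 23.1 at [ 0.4346 -0.2088  0.2568] [ 1.7999e+02 -2.0000e-02  9.8530e+01] shift [-0.0004  0.0004  0.191 ] turn [ 0.002 -0.005 -0.015]
```

Lower to 2 mm above the counter (TCP ~0.104), then feel for contact.

{"op": "step_arm", "data": {
  "targets": [
    [0,0,0.01,0,0,0,0],
    [0,0,0.025,0,0,0,0],
    [0,0,0.035,0,0,0,0],
    [0,0,0.035,0,0,0,0],
    [0,0,0.03,0,0,0,0],
    [0,0,0.025,0,0,0,0],
    [0,0,0.015,0,0,0,0],
    [0,0,0.008,0,0,0,0],
    [0,0,0.004,0,0,0,0],
    [0,0,0.003,0,0,0,0],
    [0,0,0,0,0,0,0],
    [0,0,0,0,0,0,0]
  ]
}}

```text
t: 24.3
position: [0.4352, -0.2092, 0.1055]
orientation: [179.9, 0.0, 98.6]
wrist_force: [0.0, 0.2, -4.0]
gripper_width: 0.0138
grasp_force: 50.0
```

{"op": "step_arm", "data": {
  "targets": [
    [0,0,0.001,0,0,0,0],
    [0,0,0.0008,0,0,0,0],
    [0,0,0,0,0,0,0],
    [0,0,0,0,0,0,0]
  ]
}}

```text
t: 24.7
position: [0.4349, -0.209, 0.1033]
orientation: [180.0, -0.0, 98.6]
wrist_force: [-0.2, -0.5, -2.8]
gripper_width: 0.0136
grasp_force: 50.0
```

{"op": "step_arm", "data": {
  "targets": [
    [0,0,0.001,0,0,0,0],
    [0,0,0,0,0,0,0],
    [0,0,0,0,0,0,0]
  ]
}}

```text
t: 25.0
position: [0.4349, -0.209, 0.1024]
orientation: [-180.0, -0.0, 98.6]
wrist_force: [-1.0, 0.7, -3.9]
gripper_width: 0.0139
grasp_force: 50.0
```

{"op": "step_arm", "data": {
  "targets": [
    [0,0,0.0005,0,0,0,0],
    [0,0,0,0,0,0,0],
    [0,0,0,0,0,0,0]
  ]
}}

```text
t: 25.3
position: [0.4349, -0.209, 0.1023]
orientation: [180.0, 0.0, 98.6]
wrist_force: [0.1, 0.7, -2.2]
gripper_width: 0.0137
grasp_force: 50.0
```

{"op": "step_arm", "data": {
  "targets": [
    [0,0,0.0007,0,0,0,0],
    [0,0,0,0,0,0,0],
    [0,0,0,0,0,0,0]
  ]
}}

```text
t: 25.6
position: [0.435, -0.209, 0.1023]
orientation: [180.0, 0.0, 98.6]
wrist_force: [-2.9, 0.6, 4.4]
gripper_width: 0.0135
grasp_force: 50.0
```

Contact. I'll release, rise clear, and check.

{"op": "step_arm", "data": {
  "targets": [
    [0,0,0,0,0,0,0.3],
    [0,0,0,0,0,0,0.6],
    [0,0,0,0,0,0,0.8],
    [0,0,0,0,0,0,0.9],
    [0,0,0,0,0,0,0.9],
    [0,0,0,0,0,0,0.9],
    [0,0,-0.02,0,0,0,0.9],
    [0,0,-0.04,0,0,0,0.9],
    [0,0,-0.05,0,0,0,0.9],
    [0,0,-0.05,0,0,0,0.9],
    [0,0,-0.05,0,0,0,0.9],
    [0,0,-0.04,0,0,0,0.9]
  ]
}}

```text
t: 26.8
position: [0.4348, -0.2089, 0.3058]
orientation: [179.8, 0.1, 98.6]
wrist_force: [0.6, -0.1, 0.0]
gripper_width: 0.0788
grasp_force: 0.0
```

Run:
```python
from h import *
print(r.read_state()['position'].round(3))
base=cv2.imread('pics/side1.png').astype(int);bs=cv2.imread('pics/scene1.png').astype(int)
si=r.read_camera('side')[:,:,::-1];sc=r.read_camera('scene')[:,:,::-1]
cv2.imwrite('pics/f_si.png',si);cv2.imwrite('pics/f_sc.png',sc)
for nm,a,b in(('side',base,si),('scene',bs,sc)):
    m=(np.abs(cv2.blur(a.astype(np.float32),(3,3))-cv2.blur(b.astype(np.float32),(3,3))).max(2)>50).astype(np.uint8)
    n,l,st,ce=cv2.connectedComponentsWithStats(m)
    print(nm,[tuple(int(v) for v in s) for s in st[1:] if s[4]>25])
# scene basket interior from side: dark-vs-ochre map
c=r.calibration('side');hsv=cv2.cvtColor(np.ascontiguousarray(si),cv2.COLOR_BGR2HSV)
for n,im in(('side',si),('scene',sc)):
    c=r.calibration(n);hsv=cv2.cvtColor(np.ascontiguousarray(im),cv2.COLOR_BGR2HSV);print(n)
    for y in np.arange(.34,.1,-.008):
        print(''.join('%d'%min(9,hsv[int(round(v)),int(round(u)),0]//3) for u,v in(pproj(c,np.array([x,y,.01])) for x in np.arange(.355,.546,.005))))
```

```text
[ 0.435 -0.209  0.306]
side [(273, 5, 64, 38, 1060), (94, 37, 149, 116, 6019), (256, 37, 11, 6, 29), (256, 41, 16, 17, 90), (247, 48, 10, 6, 29), (211, 50, 10, 19, 131), (241, 54, 11, 12, 73), (313, 56, 12, 7, 41), (223, 59, 4, 23, 52), (171, 61, 10, 11, 74), (185, 62, 20, 9, 111), (290, 67, 35, 40, 886), (237, 73, 12, 14, 63), (180, 89, 44, 14, 267), (121, 103, 14, 4, 44), (221, 102, 4, 19, 46), (98, 105, 40, 33, 217), (75, 107, 37, 29, 728), (187, 110, 25, 54, 457), (269, 116, 80, 77, 2628), (193, 127, 49, 92, 1923), (91, 130, 7, 8, 36), (74, 136, 26, 26, 202), (82, 141, 12, 10, 39), (158, 144, 39, 26, 477), (383, 164, 10, 9, 59), (147, 167, 35, 16, 326), (372, 171, 29, 60, 1080), (142, 185, 31, 18, 264), (129, 191, 55, 37, 859), (177, 195, 15, 21, 190), (204, 213, 38, 24, 550), (315, 212, 23, 66, 1004), (129, 226, 8, 9, 48), (138, 228, 170, 119, 7213), (306, 229, 5, 8, 30), (157, 237, 16, 5, 29), (292, 255, 16, 6, 72), (130, 309, 21, 48, 292), (163, 357, 55, 43, 1855)]
scene [(58, 0, 11, 10, 42), (74, 0, 133, 32, 1496), (219, 0, 20, 16, 231), (0, 5, 22, 43, 595), (263, 8, 49, 29, 
[... 2652 characters left out ...]
56556966655895999999
666667777777777777777777788865299999999
666677777777775445556555778999999999999
666667777777766444444456775999999999999
666667777777777766656544677677999999999
666667777777777777777677777679699999999
666667777777776666666666776666666568787
666667777777776555566667776685556876656
666667777777777665555557777698568977477
666667777777777777777999999678645664566
666667777777776677799999999998755666666
766667777777777777999999999999887796666
877777777777777778999999999999997776566
766666666666666658999999999999998878787
666666665665656675699999999999998788778
566666666667466656566999999999998888877
666655555665575666556599999999878887787
566656656566666665666667778887787777888
```

The scene map shows four pegs in the basket, with the fifth's spot hidden behind the can. I'll look straight down with the wrist camera (as numbers) to confirm, taking the tray first.

```bash
cat > m.py <<'E'
from h import *
def wmap(cx,cy,yaw,xs,ys,z,n='wrist'):
    c=r.calibration(n);im=r.read_camera(n);hsv=cv2.cvtColor(im,cv2.COLOR_RGB2HSV);Y=np.radians(yaw)
    for y in ys:
        l=''
        for x in xs:
            X=np.array([cx+x*np.cos(Y)-y*np.sin(Y),cy+x*np.sin(Y)+y*np.cos(Y),z]);u,v=map(lambda q:int(round(q)),wproj(c,X))
            l+=' ' if not(0<=u<640 and 0<=v<400) else ('#' if hsv[v,u,2]<50 else '%d'%min(9,hsv[v,u,0]//3))
        print(f'{y:5.2f}',l)
E
python3 -c "
from m import *
wmap(.435,-.209,8.6,np.arange(-.1,.09,.005),np.arange(.11,-.111,-.01),.008)"
```

```text
0.11 65575655999999966676666666999999999999
 0.10 55579999999999985556555559999999999999
 0.09 55689999999999999987779999999999999999
 0.08 55589999999999999997779999999999999999
 0.07 55579999999999999985579999999999999999
 0.06 65569999999999999985559999999999999999
 0.05 55599999999999999985559999999999999999
 0.04 55599999999999999985558999999999999999
 0.03 55589999999999999985559999999999999999
 0.02 55589999999999999985559999999999999999
 0.01 55689999999999999985559999999999999999
 0.00 65699999999999999955679999999999999999
-0.01 55599999999999999955679999999999999999
-0.02 55599999999999999955679999999999999999
-0.03 55569999999999999956679999999999999999
-0.04 55599999999999999955559999999999999999
-0.05 99899999999999999955559999999999999999
-0.06 99999999999999999965559999999999999999
-0.07 98999999999999999965569999999999999999
-0.08 99999999999999999955569999999999999999
-0.09 99999999999999999955559999999999999999
-0.10 99999999999999995555555569999999999999
-0.11 99999999999999994555565559999999999999
```

{"op": "step_arm", "data": {
  "targets": [
    [0.02,0.003,-0.005,0,0,0,1],
    [0.04,0.006,-0.005,0,0,0,1],
    [0.05,0.007,0,0,0,0,1],
    [0.06,0.009,0,0,0,0,1],
    [0.06,0.009,0,0,0,0,1],
    [0.06,0.009,0,0,0,0,1],
    [0.06,0.009,0,0,0,0,1],
    [0.05,0.007,0,0,0,0,1],
    [0.03,0.004,0,0,0,0,1],
    [0.01,0.001,0,0,0,0,1],
    [0,0,0,0,0,0,1]
  ]
}}

```text
t: 28.05
position: [0.4323, 0.1477, 0.3084]
orientation: [-179.9, 0.0, 98.7]
wrist_force: [-0.4, -1.1, 0.4]
gripper_width: 0.0876
grasp_force: 0.0
```

```bash
python3 -c "
from m import *
print(r.read_state()['position'])
wmap(.449,.222,1.5,np.arange(-.095,.096,.005),np.arange(.12,-.121,-.005),.012)"
```

```text
[0.43230529 0.14766461 0.30840627]
 0.12 777767777777777777777777777777777766666
 0.11 676677777777777777777777777777766766666
 0.11 677999999999999999999999998888888887666
 0.10 667899999999999999999999999988888886666
 0.10 767999999999999999999999999998988886666
 0.09 776899999999999999999999999998888887666
 0.09 776899999999999999999999999999999886666
 0.08 777999999999999999999999999999999886666
 0.08 777999999999999999999999989857998886666
 0.07 777799999999995574574444444445999888666
 0.07 777999999999995445676687878999899888666
 0.06 777999999999994444474444444445999898666
 0.06 777899999999999767878998979788999898666
 0.05 777899999999999999999999999999999988666
 0.05 777999999999999999999999999999999986666
 0.04 777999999999999889999999999999999897666
 0.04 777799999999999767766767788899999997666
 0.03 777999999999999999966767657667999997666
 0.03 777999999999997777766767666666999996666
 0.02 777899999999999878777676778889999998666
 0.02 777999999999999999999999999999999986666
 0.01 777999999999999999999999999999999998666
 0.01 777999999999999798999999999999999996666
 0.00 7
[... 488 characters left out ...]
9888886666
-0.05 666666666666666666666666999999888886666
-0.06 666666666666999666666667999999888886666
-0.06 666666666666797745455565778786888888666
-0.07 666666666666998444445444644444888886666
-0.07 666666666666887444445457688888888887666
-0.08 666666666666888866655544444444888886666
-0.08 666666666666888666666666788888888886666
-0.09 666666666666666666666666888888888876666
-0.09 666666666666666666666666888888887776666
-0.10 666666666668888866666888777777777666666
-0.10 666666666766877777767777777777776766666
-0.11 666666666666666777777777777777777666666
-0.11 666666666666666666766677777766666666666
-0.12 666666666666666666666666666666666666666
-0.12 666666666666666666666666666666666666666
```

All five pegs show in the basket (basket-frame y ≈ .065, .03, −.005, −.035, −.07), and the tray is empty and flat. I'm handing in.

```bash
python3 -c "
from workcell import r
print(r.finish_job())"
```

```text
the job is handed in; nothing more can be done
None
```

The job is handed in at about 28 s of the 72 s limit: the bottle stands upright on the drip mat, all five pegs are in the basket, and the empty tray is back flat on the counter.

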